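Restock the hose-clamp bay from the parts case

ROBOT

A 7-joint arm with a two-finger parallel gripper is mounted at the origin on the work surface. World frame = base frame: x ahead of the robot, y to its left, z up, the work surface at z = 0. Lengths are in m, angles in degrees, forces in N, time in s.
With the tool pointing down it reaches from about 0.425 to 0.875 m from the base axis. Payload 4.7 kg.
Tool frame: the origin (TCP) lies on the centre line of the jaws, within the pads' length; the fingertips stand 11 mm ahead of it and the grasp point (between the pads) lies 8 mm behind it; z points along the fingers, y is the direction in which the jaws open and shut (so a half turn about z gives the same grasp; the last joint's range is limited). The gripper opens to 87 mm and grips with 3 to 60 N. Pads are 19 mm wide; open, the fingers measure 117 mm over their backs; the gripper's body (75 mm by 190 mm) begins 51 mm behind the grasp point.
Start: joints at [-70.755, 18.392, -4.016, 83.108, 1.295, 78.541, -3.26], TCP at [0.206, 0.617, 0.234] pointing down, gripper open.
Joint ranges: [-163.93, 163.93], [-17.29, 119.83], [-79.2, 71.16], [3.27, 140.29], [-89.18, 269.18], [5.43, 117.66], [-154.24, 154.24]. Speed limits (degrees/s): [147.25, 147.25, 180, 180, 180, 180, 180].

INTERFACE

Orientations are given as [roll, pitch, yaw] about the fixed x, y, z axes, in that order (R = Rz(yaw) Ry(pitch) Rx(roll)).
In Python, from cell import env gives the robot as it stands.
- The arm moves only by the tool servo_tool, never from a script. Its argument "moves" is text: rows parted by semicolons, each of 7 numbers parted by spaces: the shift along the tool's x, y, z as a fraction of full scale, then the turn, a rotation vector about the tool's x, y, z as a fraction of full scale, then the gripper's target within -1 to 1 (shut at 1, half-way at 0, fully open at -1). A call has 1 to 20 rows; each row shifts and turns the pose as measured when the row begins, along the tool's axes as they then stand; what a row does not reach is not made up. Full scale, the value 1, is 1000 mm for a shift and 0.5 rad for a turn. A row lasts 1/12 s, in which the tool goes at most 41.7 mm and 7.16 degrees, less where a joint would pass 70% of its speed; a pose out of reach is approached as far as the arm can. A call with a number of a shift or a turn outside -1 to 1 is refused whole. A call with a gripper value outside its range is refused whole. The fingers move at their own pace and stop on an object; "squeeze" is the grip in N (left out, the last holds). Time passes only in rows, so rows that do not move let the fingers close. It gives the time, the measured TCP pose, the force and the opening at its end, in the units of the state.
- env.get_obs(): the state, without advancing time (a new reading comes with each control period).
- env.read_camera(name): name is "scene" or "side" or "wrist"; returns a dict with "img" (420x560x3 uint8, red, green, blue), "range_z" (420x560 float32, m along the optical axis (not along the pixel's ray), 0 where there is no reading), "mtx" (3x3 intrinsics, pixels), "k1" (the pictures are not rectified: a ray, as slopes to the right and down, at radius r is drawn at 1 + k1 r^2 times it, then the intrinsics apply), "T" (4x4, takes a point from camera to world coordinates); the wrist camera has in their place "hand_eye" (4x4, takes a point from camera to tool coordinates, whose origin is the TCP and whose axes are the flange's). Camera axes: x right, y up, looking along -z (the intrinsics and any distortion apply to the point x, -y, -z); pixel columns grow to the right and rows downward; lengths in m; the calibration is good to about 2 mm. A picture is of the moment at which its call begins: read the wrist's pose just before it.
- env.sign_off(): hands the job in, once; it reports no verdict.
The state is a dict: "time_s": time; "qpos": joint angles; "joint_velocities": joint speeds; "effort": joint torques, N m; "tool_pos": TCP position; "tool_rot": TCP orientation; "force": force on the tool from outside, world axes, zero at the start; "wrist_torque": the same for the moment, N m; "grip_width": finger opening in m.
Only numpy, scipy, OpenCV 4.12 (cv2) and the standard library are available. Lean on these libraries where they do the work, as an engineer would, in place of code of your own. Each camera call takes 0.05 s, during which the arm holds its last target.

TASK

The bay with the orange ticket has sold out. Open the parts case by swinging its clear lid right back until it stays open by itself, lift out the large steel hose clamp, and set it down flat in that empty bay. Put it down rather than dropping it, leave the case standing open, and leave everything else in the case and the other bays where it is.

Things in the scene. Friction and masses are not known exactly. Their poses are not given: they have to be found in the camera images.
- parts_case: Fixed black parts case, 190 mm deep (x), 330 wide (y), tray 55 high, 73 with the lid shut, latches undone. Walls, floor and dividers 4 mm thick; three compartments 182 mm deep x 105 wide, centres at y = -109, 0, +109 mm. Origin: centre of the underside; -x is the handle side, z up; inner floor 4 mm above the origin.
- case_lid (a joint): Angle (rad) of the case's clear lid about the hinge along the case's y at its back (+x) top edge: 0 shut, growing as the front rises and swings back, stop at 1.85. Lid 190 x 330 x 18 mm, 0.32 kg, nearly frictionless: let go below about 1.45 it falls shut; beyond that it falls open onto its stop and stays.
- lid_handle (a point): Middle of the round black handle bar (12 mm thick, brackets 110 mm apart) along the lid's front edge. Shut: 36 mm in front of the case (30 mm clear gap behind the bar), 64 mm above the counter; it can be pinched from above, fingers before and behind it. Turns with the lid: x points to the hinge, y along the bar.
- lid_hinge (a point): Middle of the lid's hinge line, 55 mm above the counter; the handle bar's axis is 226 mm from it along the lid and 9 mm above it when shut. Axes turn with the lid, y along the hinge line.
- clamp_center (a point): Centre, half-way up, of the large steel hose clamp, the widest piece in the case: rigid ring 60 mm outside diameter, 3 thick, 22 high, about 0.13 kg, lying flat in one compartment. z: ring axis (up). Lugs with a bolt stand out on its +y side to 43 mm from the centre, the 40 mm bolt running along x; across x the ring is clear to grasp.
- clamp: The same hose clamp; origin at the centre of the ring's underside, 11 mm below clamp_center, same axes.
- bay_tray: Fixed cream steel shelf tray, 240 mm deep (x), 358 wide (y), deck 22 mm high, with steel wire fences forming three bays each 112 mm wide (y) x 220 deep (x), centres at y = -117, 0, +117 mm. Fences rise 50 mm above the deck (front one 26). Origin: centre of the underside; -x is the front; z up.
- bay_ticket: Plain orange ticket, 70 x 30 mm, on the tray's front rail at the middle of the empty bay that is to be filled. Origin (not the ticket itself, which lies 134 mm in front): centre of that bay's deck, at deck height; axes as the tray's.
- small_center (a point): Centre of a small hose clamp, 38 mm diameter, 16 mm high, in another compartment of the case; to be left alone.
- coupling_center (a point): Centre of an upright brass pipe coupling, 35 mm diameter, 36 mm high, in another compartment of the case; to be left alone.
- carton_center (a point): Centre of an open cardboard carton of small hose clamps, 150 x 85 x 45 mm, in another bay; to be left alone.
- tub_center (a point): Centre of a grey tub with a blue lid, 134 x 88 x 52 mm, in another bay; to be left alone.

How it is judged:
By the outcome, as a careful person would: the job done as asked, in the order asked, and still so for the second after the job is handed in, with the robot touching nothing.
It also fails if it takes over 64 s, if anything falls off the work surface, if the arm or the gripper's body presses on something with over 40 N, if the wrist force passes 120 N, or if a joint passes its speed limit or range.

## Working session

There is one attempt and no reset: what is moved stays moved. The work goes in short steps, Python scripts to look and compute and a tool call to move; the robot and the scene stay as the last step left them, time stands still between calls to the robot, and variables do not carry over. Pictures are saved under pics/ and viewed, and the job is handed in when it is done.

Besides the shell and the picture viewer there is one more tool, called after "Emit:" as name(argument=value, ...), one argument or row to a line, values as JSON. servo_tool: Moves the arm, as the interface text tells. Its arguments: {"type":"object","properties":{"moves":{"type":"string"},"squeeze":{"type":"number"}},"required":["moves"]}

```bash
ls; mkdir -p pics; python3 - <<'E'
from cell import env
import cv2,numpy as np
print(env.get_obs())
for n in ["scene","side","wrist"]:
    d=env.read_camera(n); cv2.imwrite(f"pics/{n}0.png",d["img"][:,:,::-1]); np.savez(f"pics/{n}0.npz",**d)
    print(n,d["mtx"],d["k1"],d.get("T",d.get("hand_eye")))
E
```

```text
pics
{'time_s': 0.0, 'qpos': array([-70.7556158 ,  18.43954162,  -4.01392261,  83.17332008,
         1.29459827,  78.53938117,  -3.26017105]), 'joint_velocities': array([-0.02016932,  0.0442479 , -0.01425832,  0.03539315, -0.07236392,
        0.07265162,  0.11473923]), 'effort': array([-4.84288521e-04, -4.91303623e+01, -4.04192191e-01, -3.12518585e+01,
       -6.37948955e-02,  4.42772184e-02,  1.90693208e-04]), 'tool_pos': array([0.20546388, 0.61613253, 0.23246965]), 'tool_rot': array([-1.79892966e+02,  5.70997206e-03,  1.61563558e+02]), 'force': array([-0.30735932, -0.87793783, -0.05452405]), 'wrist_torque': array([-0.04415575, -0.01804576, -0.02518549]), 'grip_width': 0.08667579377691127}
scene [[467.53996438   0.         287.24509336]
 [  0.         467.53996438 209.69379738]
 [  0.           0.           1.        ]] -0.15195815696021478 [[-0.78160731 -0.39767698  0.48056533  0.98731574]
 [ 0.62340067 -0.52454437  0.57984895  0.55531838]
 [ 0.02148526  0.75279893  0.65789981  0.68279156]
 [ 0.          0.          0.          1.        ]]
side [[430.50895751   0.         282.03299903]
 [  0.         430.50895751 212.50791858]
 [  0.           0.           1.        ]] 0.0053856333984836765 [[-0.96317654  0.15624334 -0.21881262  0.32648852]
 [-0.26885376 -0.5685562   0.77747123  0.80554488]
 [-0.00293257  0.80767064  0.5896266   0.6574572 ]
 [ 0.          0.          0.          1.        ]]
wrist [[303.63134101   0.         276.79059594]
 [  0.         303.63134101 212.21292102]
 [  0.           0.           1.        ]] -0.06814993697304834 [[ 5.64222835e-04  9.55644272e-01  2.94522846e-01  8.05737047e-02]
 [ 9.99999479e-01 -2.88631518e-04 -9.79188839e-04 -2.40737714e-04]
 [-8.50747629e-04  2.94523245e-01 -9.55643937e-01 -1.51591241e-01]
 [ 0.00000000e+00  0.00000000e+00  0.00000000e+00  1.00000000e+00]]
```

View pics/scene0.png

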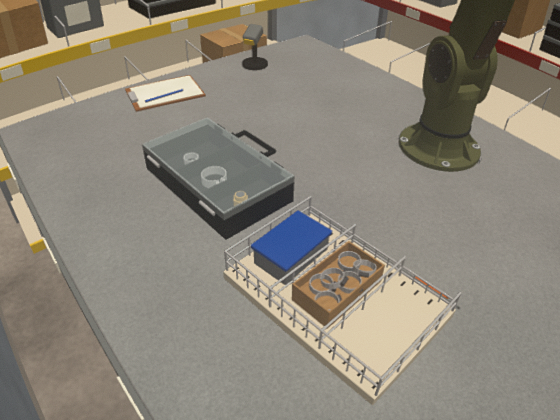

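View pics/side0.png

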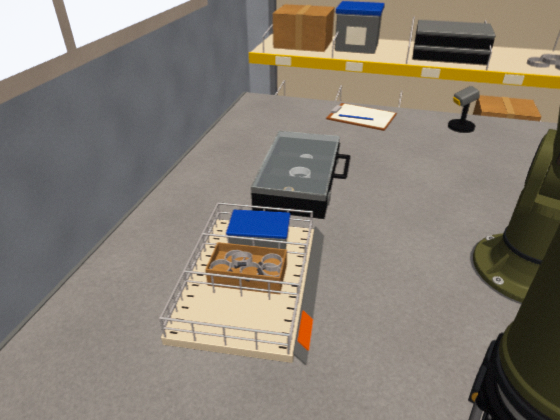

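View pics/wrist0.png

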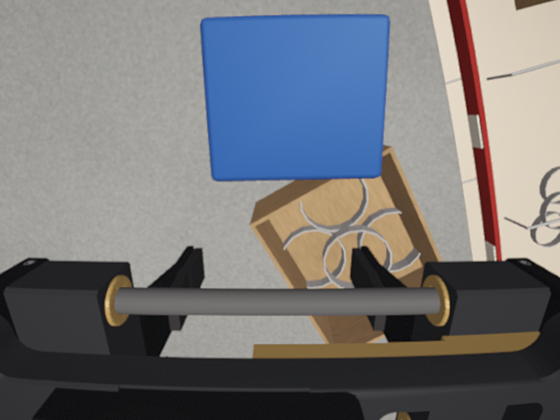

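The scene view shows the case at about (215,175) with its handle at (255,143). The large clamp is in the middle compartment at (213,176), the small one at (191,158) and the coupling at (240,197). The orange ticket is at (306,328) in the side view, by the empty near bay. Next I'll measure.

```bash
cat > h.py <<'E'
import numpy as np,cv2
from scipy.spatial.transform import Rotation as R
def Tof(o):
    T=np.eye(4);T[:3,:3]=R.from_euler('xyz',o['tool_rot'],degrees=True).as_matrix();T[:3,3]=o['tool_pos'];return T
def camT(d,o=None):
    return d['T'] if 'T' in d else Tof(o)@d['hand_eye']
def rays(d,px):
    px=np.asarray(px,float).reshape(-1,1,2)
    k=np.array([float(d['k1']),0,0,0,0])
    return cv2.undistortPoints(px,d['mtx'],k).reshape(-1,2)
def onplane(d,px,z,o=None):
    s=rays(d,px);T=camT(d,o)
    v=np.c_[s[:,0],-s[:,1],-np.ones(len(s))]@T[:3,:3].T
    c=T[:3,3];return c+v*((z-c[2])/v[:,2])[:,None]
def bydepth(d,px,o=None):
    s=rays(d,px);T=camT(d,o);p=np.asarray(px).round().astype(int).reshape(-1,2)
    r=d['range_z'][p[:,1],p[:,0]]
    v=np.c_[s[:,0],-s[:,1],-np.ones(len(s))]*r[:,None]
    return v@T[:3,:3].T+T[:3,3]
def proj(d,P,o=None):
    T=camT(d,o);q=(np.asarray(P).reshape(-1,3)-T[:3,3])@T[:3,:3]
    s=np.c_[q[:,0]/-q[:,2],-q[:,1]/-q[:,2]];r2=(s**2).sum(1,keepdims=True)
    s=s*(1+float(d['k1'])*r2);K=d['mtx'];return s*K[0,0]+K[:2,2]
def cloud(d,o=None):
    h,w=d['range_z'].shape;u,v=np.meshgrid(np.arange(w),np.arange(h))
    px=np.c_[u.ravel(),v.ravel()];return bydepth(d,px,o).reshape(h,w,3)
E
python3 - <<'E'
from h import *
for n,(x0,x1,y0,y1) in dict(scene=(130,310,100,240),side=(240,360,120,220)).items():
    im=cv2.imread(f'pics/{n}0.png')[y0:y1,x0:x1]
    s=800/(x1-x0); s=min(s,600/(y1-y0)); cv2.imwrite(f'pics/{n}crop.png',cv2.resize(im,None,fx=s,fy=s,interpolation=cv2.INTER_CUBIC));print(n,s)
d=dict(np.load('pics/scene0.npz'));C=cloud(d)
e=dict(np.load('pics/side0.npz'));Ce=cloud(e)
for px in [(213,130),(213,180),(191,160),(170,150),(260,150),(262,205),(255,143),(240,215),(300,240),(340,290),(400,330),(440,300)]:
    print('scene',px,C[px[1],px[0]].round(4))
for px in [(306,328),(345,165),(300,172),(300,185),(258,230),(200,320),(285,335)]: print('side',px,Ce[px[1],px[0]].round(4))
for n,d in(('scene',d),('side',e)):
    Cc=cloud(d);im=d['img'].astype(int)
    m=(im[...,0]>170)&(im[...,1]<110)&(im[...,1]>40)&(im[...,2]<60);
    ys,xs=np.nonzero(m);print(n,'orange',len(xs), xs.mean() if len(xs) else 0,ys.mean() if len(xs) else 0)
    if len(xs):print(np.median(Cc[m],0),Cc[m].min(0),Cc[m].max(0))
E
```

```text
scene 4.285714285714286
side 6.0
scene (213, 130) [ 0.5014 -0.3275  0.0728]
scene (213, 180) [ 0.6085 -0.1529  0.0734]
scene (191, 160) [ 0.6086 -0.2478  0.0725]
scene (170, 150) [ 0.6288 -0.3111  0.0743]
scene (260, 150) [ 0.4002 -0.2706  0.0027]
scene (262, 205) [ 0.5508 -0.0554  0.0398]
scene (255, 143) [ 0.393  -0.303   0.0047]
scene (240, 215) [ 0.6085 -0.0526  0.0447]
scene (300, 240) [0.5784 0.1012 0.0763]
scene (340, 290) [0.5816 0.2163 0.0461]
scene (400, 330) [0.5462 0.3312 0.023 ]
scene (440, 300) [0.4403 0.3345 0.0234]
side (306, 328) [0.4239 0.3001 0.0206]
side (345, 165) [ 0.4381 -0.2256  0.0701]
side (300, 172) [ 0.5458 -0.1499  0.0746]
side (300, 185) [ 0.5304 -0.0863  0.0757]
side (258, 230) [0.5751 0.1151 0.0764]
side (200, 320) [0.6194 0.3343 0.0199]
side (285, 335) [0.446  0.3655 0.0736]
scene orange 15 428.4 285.4
[0.43582594 0.29315465 0.02853248] [0.42916229 0.27237511 0.02673726] [0.43709506 0.3361328  0.03121252]
side orange 377 304.9336870026525 329.86472148541117
[0.42484352 0.30532337 0.02076705] [0.32648852 0.26669479 0.00704686] [0.43811403 0.80554488 0.6574572 ]
```

```bash
python3 - <<'E'
from h import *
for n in('scene','side'):
    d=dict(np.load(f'pics/{n}0.npz'));C=cloud(d)
    roi=(C[...,0]>.38)&(C[...,0]<.8)&(C[...,1]<.05)&(C[...,1]>-.42)
    m=roi&(abs(C[...,2]-.0735)<.005)
    m=cv2.morphologyEx(m.astype(np.uint8),cv2.MORPH_OPEN,np.ones((5,5)))
    k,l,s,_=cv2.connectedComponentsWithStats(m);i=1+s[1:,4].argmax();m=l==i
    P=C[m];r=cv2.minAreaRect(P[:,:2].astype(np.float32));print(n,'lid',r,cv2.boxPoints(r).round(4).tolist(),P[:,2].mean())
    # edge z
    # handle: dark, z .055-.075, in front
    h=roi&(C[...,2]>.05)&(C[...,2]<.08)&(C[...,0]<.5)&~cv2.dilate(m.astype(np.uint8),np.ones((5,5))).astype(bool)
    P=C[h];print('handle cand',len(P));
    u=np.c_[np.nonzero(h)[::-1]];
    im=cv2.imread(f'pics/{n}0.png');im[h]=(0,0,255);im[m]=im[m]//2+np.array([0,100,0],np.uint8)
    # tray deck
    t=(C[...,2]<.03)&(C[...,2]>.014)&(C[...,0]>.35)&(C[...,0]<.8)&(C[...,1]>-.05)&(C[...,1]<.5)&(d['img'].min(2)>120)
    im[t]=(255,0,255)
    P=C[t];r=cv2.minAreaRect(P[:,:2].astype(np.float32));print('deck',r,cv2.boxPoints(r).round(4).tolist(),P[:,2].mean())
    cv2.imwrite(f'pics/{n}seg.png',im)
E
```

```text
scene lid ((0.5605219006538391, -0.22086289525032043), (0.20394372940063477, 0.336360901594162), 3.82877779006958) [[0.44749999046325684, -0.05990000069141388], [0.4699999988079071, -0.3955000042915344], [0.6735000014305115, -0.38190001249313354], [0.6510000228881836, -0.04619999974966049]] 0.07391228741078208
handle cand 321
deck ((0.5703748464584351, 0.20092396438121796), (0.24405333399772644, 0.358832448720932), 6.078427791595459) [[0.4300000071525574, 0.36640000343322754], [0.46799999475479126, 0.009600000455975533], [0.7106999754905701, 0.03539999946951866], [0.6726999878883362, 0.392300009727478]] 0.022716164743818008
side lid ((0.5620577335357666, -0.22050172090530396), (0.19589650630950928, 0.3364259898662567), 3.8665919303894043) [[0.453000009059906, -0.059300001710653305], [0.4756999909877777, -0.39489999413490295], [0.6711000204086304, -0.3817000091075897], [0.6484000086784363, -0.04610000178217888]] 0.0740200020509776
handle cand 288
deck ((0.5722899436950684, 0.1997716873884201), (0.24119256436824799, 0.3623862862586975), 6.1996073722839355) [[0.4327999949455261, 0.3668999969959259], [0.47200000286102295, 0.006599999964237213], [0.7117000222206116, 0.03269999846816063], [0.6725999712944031, 0.3928999900817871]] 0.022552462195687063
```

View pics/scenecrop.png

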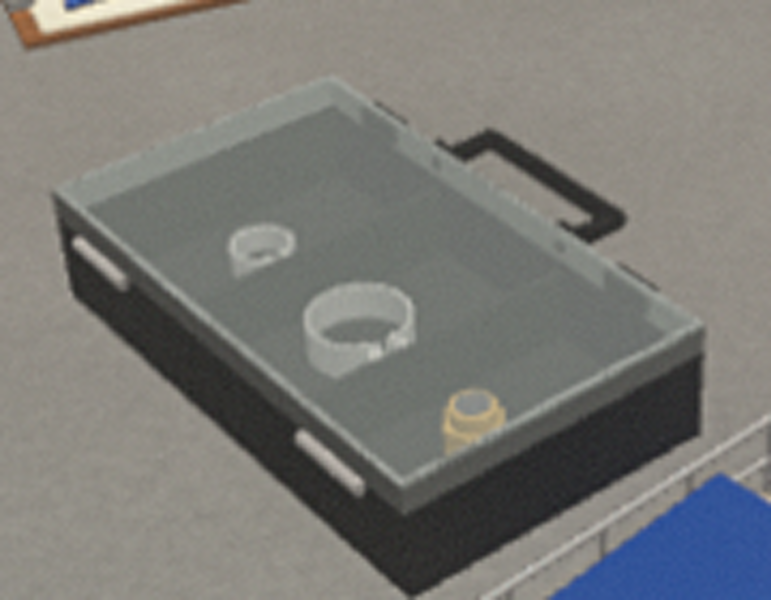

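```bash
python3 - <<'E'
import cv2,numpy as np
a=cv2.imread('pics/sceneseg.png')[90:400,110:480];b=cv2.imread('pics/sideseg.png')[100:400,150:380]
a=cv2.resize(a,None,fx=1.25,fy=1.25);b=cv2.resize(b,None,fx=1.25,fy=1.25)
o=np.zeros((400,760,3),np.uint8);o[:a.shape[0],:a.shape[1]]=a;o[:b.shape[0],465:465+b.shape[1]]=b;cv2.imwrite('pics/seg2.png',o)
E
```

```text
(no output)
```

View pics/seg2.png

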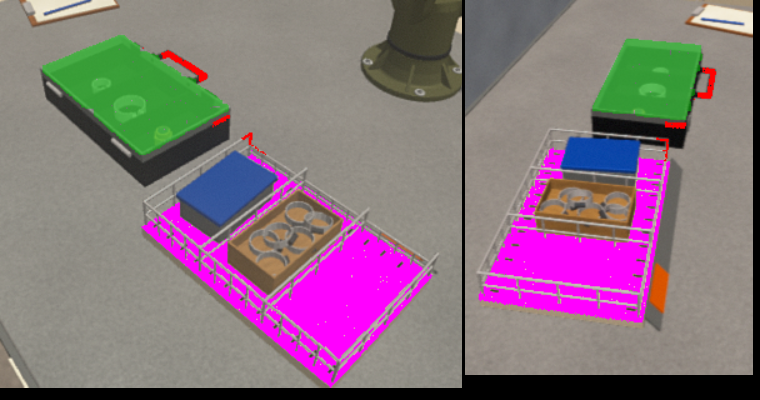

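```bash
python3 - <<'E'
from h import *
a=np.deg2rad(3.85);X=np.array([np.cos(a),np.sin(a)]);Y=np.array([-X[1],X[0]]);c=np.array([.5615,-.2205])
for n in('scene','side'):
    d=dict(np.load(f'pics/{n}0.npz'));C=cloud(d)
    q=np.stack([(C[...,:2]-c)@X,(C[...,:2]-c)@Y],-1)
    m=(q[...,0]<-.1)&(q[...,0]>-.2)&(abs(q[...,1])<.1)&(C[...,2]>.055)&(C[...,2]<.078)
    P=np.c_[q[m],C[m][:,2]];bar=P[P[:,0]<-.122]
    print(n,len(P),'bar x',np.median(bar[:,0]),'y',bar[:,1].min(),bar[:,1].max(),'z',bar[:,2].max(),np.median(bar[:,2]))
    g=cv2.cvtColor(d['img'],cv2.COLOR_RGB2GRAY)
    # rays at dark handle pixels on z=.064
    from itertools import product
    B=[np.r_[c+X*(-.131)+Y*yy,.064] for yy in(-.055,0,.055)];print('expected px',proj(d,B).round(1).tolist())
    # clamp by proj in case; onplane of ring top
d=dict(np.load('pics/scene0.npz'))
print('clamp est top z=.026', onplane(d,[(213.8,171.5)],.026))
E
```

```text
scene 248 bar x -0.12482004976013396 y -0.05717100452172042 0.06173540260985676 z 0.07262924494602208 0.06929443577823569
expected px [[245.3, 131.8], [259.4, 140.8], [274.4, 150.4]]
side 174 bar x -0.12836183379552965 y -0.055356592514158066 0.062005302532288045 z 0.07331456859547592 0.0697395639384421
expected px [[349.3, 157.1], [347.7, 166.7], [345.9, 177.0]]
clamp est top z=.026 [[ 0.56022485 -0.23492668  0.026     ]]
```

Emit:
servo_tool(
  moves="0 0 0 0 0 0.25 -1;0 0 0 0 0 0.25 -1;0 0 0 0 0 0.25 -1;0 0 0 0 0 0.25 -1;0 0 0 0 0 0.25 -1;0 0 0 0 0 0.25 -1;0 0 0 0 0 0.25 -1;0 0 0 0 0 0.25 -1;0 0 0 0 0 0.25 -1;0 0 0 0 0 0.2 -1;0 0 0 0 0 0 -1",
)

```text
time_s: 1.07
tool_pos: [0.2047, 0.6135, 0.2271]
tool_rot: [-179.8, 0.6, 90.5]
force: [0.4, 0.4, -0.4]
grip_width: 0.087
```

Emit:
servo_tool(
  moves="-0.03 0.026 0 0 0 -0.06 -1;-0.03 0.026 0 0 0 -0.06 -1;-0.03 0.026 0 0 0 0 -1;-0.03 0.026 0 0 0 0 -1;-0.03 0.026 0 0 0 0 -1;-0.03 0.026 0 0 0 0 -1;-0.03 0.026 0 0 0 0 -1;-0.03 0.026 0 0 0 0 -1;-0.03 0.026 0 0 0 0 -1;-0.03 0.026 0 0 0 0 -1;-0.03 0.026 0 0 0 0 -1;-0.03 0.02 0 0 0 0 -1;-0.038 0.01 0 0 0 0 -1;-0.04 0 0 0 0 0 -1;-0.04 0 0 0 0 0 -1;-0.04 0 0 0 0 0 -1;-0.04 0 0 0 0 0 -1;-0.04 0 0 0 0 0 -1",
)

```text
time_s: 2.57
tool_pos: [0.5919, 0.0353, 0.2235]
tool_rot: [-179.4, 0.5, 99.2]
force: [-0.3, -0.3, -0.3]
grip_width: 0.0871
```

Emit:
servo_tool(
  moves="-0.03 -0.022 0 0 0 0.1 -1;-0.03 -0.022 0 0 0 0.09 -1;-0.03 -0.022 0 0 0 0 -1;-0.03 -0.022 0 0 0 0 -1;-0.03 -0.022 0 0 0 0 -1;-0.03 -0.022 0 0 0 0 -1;-0.03 -0.022 0 0 0 0 -1;-0.03 -0.015 0 0 0 0 -1;0 0 0 0 0 0 -1",
)

```text
time_s: 3.32
tool_pos: [0.4339, -0.2422, 0.2272]
tool_rot: [-179.5, 0.9, 94.2]
force: [0.0, -1.6, 0.4]
grip_width: 0.0869
```

```bash
cat > go.py <<'E'
import sys
from h import *
from cell import env
o=env.get_obs();T=Tof(o)
def need(p,Rt=None,o=o):
    T=Tof(o);v=T[:3,:3].T@(np.array(p)-T[:3,3]);s='shift %s'%v.round(4)
    if Rt is not None: s+=' turn %s'%(R.from_matrix(T[:3,:3].T@Rt).as_rotvec()/.5).round(3)
    return s
def Rdown(yaw,tilt=0): # tilt about case y so tool z leans
    return R.from_euler('xyz',[180,0,yaw],degrees=True).as_matrix()
E
python3 - <<'E'
from go import *
d=env.read_camera('wrist');cv2.imwrite('pics/w1.png',d['img'][:,:,::-1]);np.savez('pics/w1.npz',**d,pos=o['tool_pos'],rot=o['tool_rot'])
print(o['tool_pos'],o['tool_rot'],o['joint_velocities'].round(1))
a=np.deg2rad(3.85);X=np.array([np.cos(a),np.sin(a)]);Y=np.array([-X[1],X[0]]);c=np.array([.5615,-.2205])
print(proj(d,[np.r_[c+X*(-.131)+Y*y,.064] for y in(-.055,0,.055)],o).round(1).tolist())
print(proj(d,[np.r_[c+X*x+Y*y,.073] for x,y in((-.095,-.165),(-.095,.165),(.095,.165),(.095,-.165))],o).round(1).tolist())
E
```

```text
[ 0.43389519 -0.24215201  0.22715399] [-179.46353142    0.85394872   94.24672532] [-0.8 -1.3 -3.4  1.3 -2.5  0.3 -0.6]
[[275.3, 232.3], [275.6, 183.7], [276.0, 130.1]]
[[304.6, 320.3], [317.2, 5.2], [518.9, 17.1], [458.3, 319.3]]
```

View pics/w1.png

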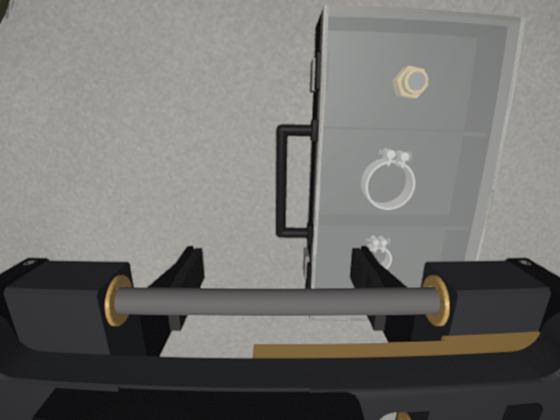

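The wrist view shows the bar at x≈281.5, rows 127–234, about 6 px from my prediction. I'll measure it directly from this view.

```bash
python3 - <<'E'
from go import *
d=dict(np.load('pics/w1.npz'));o=dict(tool_pos=d['pos'],tool_rot=d['rot'])
print(onplane(d,[(281.5,130.5),(281.5,180),(281.5,233)],.064,o))
print('lid back corner',onplane(d,[(521,17.5)],.073,o), 'front top',onplane(d,[(327,9)],.073,o))
s=dict(np.load('pics/scene0.npz'));e=dict(np.load('pics/side0.npz'))
for n,q in(('scene',s),('side',e)):
    print(n, 'proj of wrist bar', proj(q,onplane(d,[(281.5,130.5),(281.5,180),(281.5,233)],.064,o)).round(1).tolist())
def cl(p,z):return onplane(d,p,z,o)
print('clamp mid',cl([(388.5,184)],.026))
for n,q,x0,y0 in(('scene',s,235,120),('side',e,325,145)):
    im=q['img'][y0:y0+50,x0:x0+50,::-1];cv2.imwrite(f'pics/{n}h.png',cv2.resize(im,None,fx=8,fy=8,interpolation=cv2.INTER_CUBIC))
a=cv2.imread('pics/sceneh.png');b=cv2.imread('pics/sideh.png');cv2.imwrite('pics/hh.png',np.hstack([a,b]))
E
```

```text
[[ 0.43267598 -0.17442096  0.064     ]
 [ 0.43666438 -0.22484372  0.064     ]
 [ 0.44140102 -0.28445694  0.064     ]]
lid back corner [[ 0.64743458 -0.0495033   0.073     ]] front top [[ 0.4646688 -0.0645661  0.073    ]]
scene proj of wrist bar [[272.5, 151.2], [258.5, 142.4], [243.0, 132.6]]
side proj of wrist bar [[343.8, 176.7], [345.3, 167.2], [346.9, 156.7]]
clamp mid [[ 0.56476135 -0.22753308  0.026     ]]
```

View pics/hh.png

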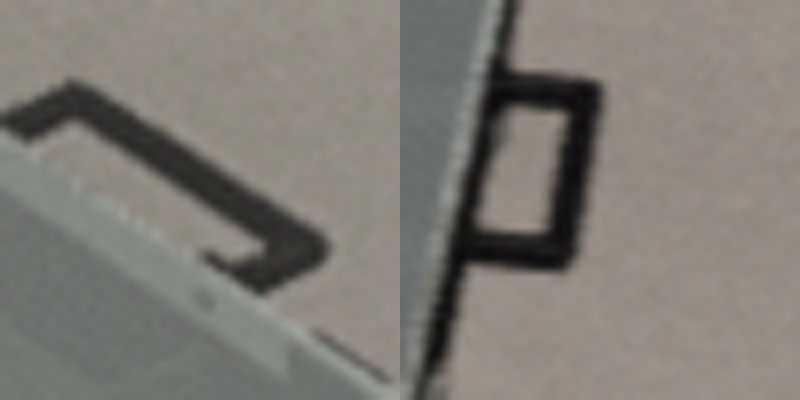

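```bash
python3 - <<'E'
from go import *
print(need([.436,-.2265,.1],Rdown(94)))
E
```

```text
shift [0.0142 0.0029 0.1267] turn [-0.018  0.026  0.013]
```

Emit:
servo_tool(
  moves="0.007 0.001 0.03 -0.018 0.026 0.013 0.4;0.007 0.001 0.03 0 0 0 0.4;0 0 0.03 0 0 0 0.4;0 0 0.03 0 0 0 0.4;0 0 0 0 0 0 0.4",
)

```text
time_s: 3.78
tool_pos: [0.4409, -0.2215, 0.1052]
tool_rot: [179.4, -0.1, 94.8]
force: [-1.2, 0.1, -0.7]
grip_width: 0.061
```

```bash
python3 - <<'E'
from go import *
print(o['tool_pos'],o['grip_width'],need([.436,-.2265,.064],Rdown(94)))
d=env.read_camera('wrist');cv2.imwrite('pics/w2.png',d['img'][:,:,::-1])
E
```

```text
[ 0.44094816 -0.22151293  0.10522918] 0.06103317040981657 shift [-0.0046 -0.0058  0.0412] turn [ 0.02  -0.004  0.027]
```

View pics/w2.png

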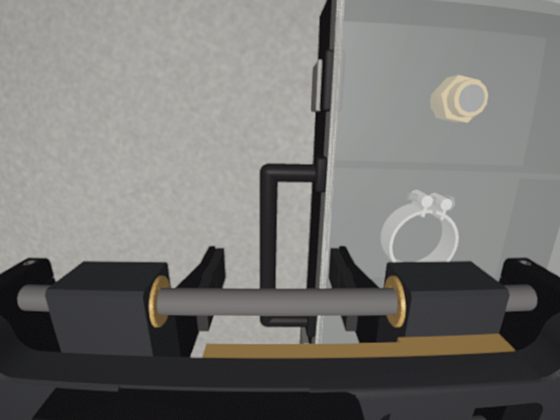

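Emit:
servo_tool(
  moves="-0.005 -0.006 0.005 0.02 0 0.02 0.4;0 0 0 0 0 0 0.4;0 0 0 0 0 0 0.4;0 0 0 0 0 0 0.4;0 0 0 0 0 0 0.4",
)

```text
time_s: 4.25
tool_pos: [0.4414, -0.2285, 0.1085]
tool_rot: [179.4, 0.1, 94.4]
force: [-0.4, 0.7, 0.5]
grip_width: 0.0288
```

```bash
python3 - <<'E'
from go import *
print(o['tool_pos'],o['grip_width'],need([.436,-.2265,.064],Rdown(94)))
d=env.read_camera('wrist');cv2.imwrite('pics/w3.png',d['img'][:,:,::-1])
E
```

```text
[ 0.44144304 -0.22854108  0.1085151 ] 0.028750235727645464 shift [ 0.0025 -0.0057  0.0445] turn [0.02  0.004 0.015]
```

View pics/w3.png

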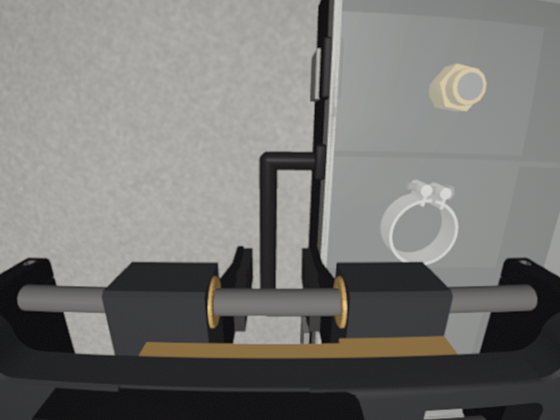

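Emit:
servo_tool(
  moves="0.001 -0.005 0 0.02 0 0.02 0.4;0 -0.004 0.005 0 0 0 0.4;0 0 0.01 0 0 0 0.4;0 0 0.01 0 0 0 0.4;0 0 0 0 0 0 0.4",
)

```text
time_s: 4.72
tool_pos: [0.4326, -0.2284, 0.0829]
tool_rot: [179.8, 0.1, 93.8]
force: [-0.7, 0.3, -0.7]
grip_width: 0.0261
```

```bash
python3 - <<'E'
from go import *
print(o['tool_pos'],o['grip_width'],need([.436,-.2265,.064],Rdown(94)))
E
```

```text
[ 0.43260882 -0.22835776  0.08292354] 0.0260852492924217 shift [0.0017 0.0034 0.0189] turn [ 0.007  0.004 -0.007]
```

Emit:
servo_tool(
  moves="0.001 0.003 0.005 0 0 0 0.4;0 0 0.007 0 0 0 0.4;0 0 0.006 0 0 0 0.4;0 0 0 0 0 0 0.4",
)

```text
time_s: 5.05
tool_pos: [0.435, -0.2267, 0.0615]
tool_rot: [180.0, 0.1, 93.8]
force: [-0.4, 0.2, -0.4]
grip_width: 0.0259
```

```bash
python3 - <<'E'
from go import *
print(o['tool_pos'],o['force'],o['grip_width'],need([.436,-.2265,.064],Rdown(94)))
d=env.read_camera('wrist');cv2.imwrite('pics/w4.png',d['img'][:,:,::-1])
d=env.read_camera('side');cv2.imwrite('pics/s4.png',cv2.resize(d['img'][100:240,230:400,::-1],None,fx=4,fy=4))
E
```

```text
[ 0.43495102 -0.22671084  0.06147699] [-0.39942999  0.17900309 -0.39694178] 0.025898954529420704 shift [ 0.0001  0.0011 -0.0025] turn [ 0.001  0.003 -0.007]
```

View pics/w4.png

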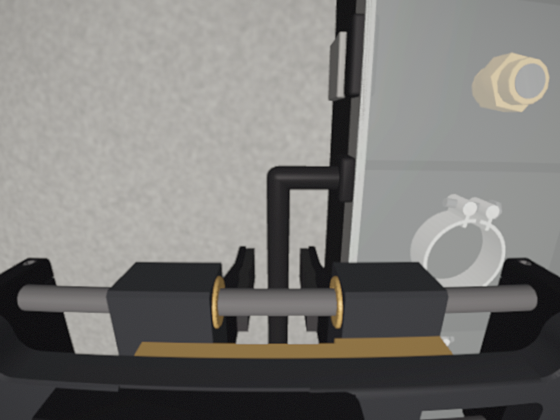

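View pics/s4.png

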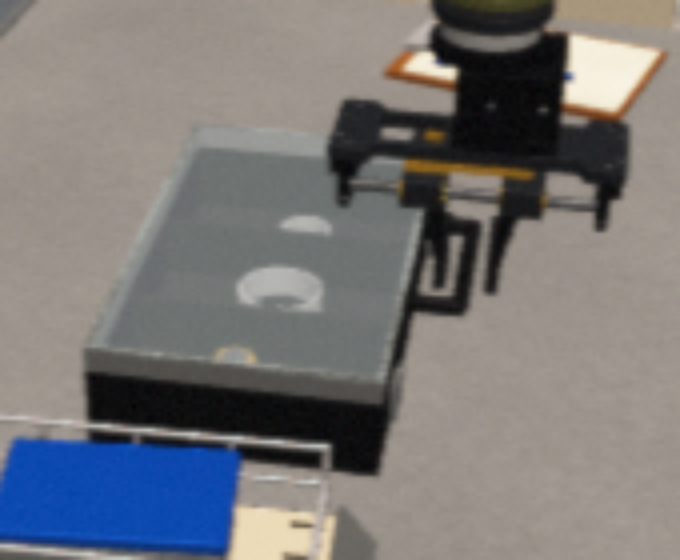

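The bar (column 278) is centred between the fingers (247 and 308). Closing.

Emit:
servo_tool(
  moves="0 0 0 0 0 0 1;0 0 0 0 0 0 1;0 0 0 0 0 0 1;0 0 0 0 0 0 1",
  squeeze=15,
)

```text
time_s: 5.48
tool_pos: [0.4355, -0.2276, 0.0631]
tool_rot: [179.9, 0.1, 93.8]
force: [-1.6, -0.6, -2.5]
grip_width: 0.0113
```

```bash
cat > arc.py <<'E'
from go import *
X=np.array([np.cos(np.deg2rad(4)),np.sin(np.deg2rad(4)),0]);B0=np.array([.4358,-.2267,.064]);H=B0+.226*X;H[2]=.055
off=float(open('off.txt').read())  # tcp z minus bar z
def bar(t): return H+X*(-.226*np.cos(t)+.009*np.sin(t))+np.array([0,0,.226*np.sin(t)+.009*np.cos(t)])
def cur():
    v=o['tool_pos']-np.array([0,0,off])-H;x=v@X;z=v[2];return np.arctan2(z,-x)-np.arctan2(.009,.226),np.hypot(x,z)-np.hypot(.226,.009)
def show(ts):
    t,r=cur();print('theta %.3f radial err mm %.1f force %s grip %.4f rot %s'%(t,r*1e3,o['force'].round(1),o['grip_width'],o['tool_rot'].round(1)))
    p=o['tool_pos']
    print('turn to down',need(p,Rdown(94)))
    for a in ts:
        q=bar(a)+[0,0,off];print(a,(T[:3,:3].T@(q-p)).round(4));p=q
E
python3 - <<'E'
from cell import env
o=env.get_obs();open('off.txt','w').write(str(o['tool_pos'][2]-.064))
import arc,numpy as np
print(o['tool_pos']);arc.show(np.arange(.12,1.9,.12))
E
```

```text
[ 0.4355248  -0.2275616   0.06313467]
theta -0.000 radial err mm 0.3 force [-1.6 -0.6 -2.5] grip 0.0113 rot [1.799e+02 1.000e-01 9.380e+01]
turn to down shift [0. 0. 0.] turn [ 0.004  0.005 -0.008]
0.12 [ 0.0008  0.0031 -0.027 ]
0.24 [-0.      0.006  -0.0265]
0.36 [-0.      0.0091 -0.0256]
0.48 [-0.      0.0121 -0.0243]
0.6 [ 0.      0.0149 -0.0227]
0.72 [ 0.      0.0175 -0.0207]
0.84 [ 0.      0.0199 -0.0185]
0.96 [ 0.      0.0219 -0.016 ]
1.08 [ 0.0001  0.0237 -0.0132]
1.2000000000000002 [ 0.0001  0.0251 -0.0103]
1.3199999999999998 [ 0.0001  0.0262 -0.0072]
1.44 [ 0.0001  0.0268 -0.004 ]
1.56 [ 0.0001  0.0271 -0.0008]
1.6800000000000002 [0.0001 0.027  0.0025]
1.7999999999999998 [0.0001 0.0265 0.0057]
```

Emit:
servo_tool(
  moves="0 0.001 -0.013 0 0 0 1;0 0.002 -0.013 0 0 0 1;0 0.003 -0.013 0 0 0 1;0 0.003 -0.013 0 0 0 1",
)

```text
time_s: 5.82
tool_pos: [0.4432, -0.2271, 0.1146]
tool_rot: [180.0, 0.2, 93.7]
force: [3.7, -0.5, -4.5]
grip_width: 0.0116
```

```bash
python3 -c "
import arc,numpy as np
t=arc.cur()[0];arc.show(t+np.arange(1,9)*.08)"
```

```text
theta 0.230 radial err mm 0.7 force [ 3.7 -0.5 -4.5] grip 0.0116 rot [180.    0.2  93.7]
turn to down shift [0. 0. 0.] turn [ 0.     0.007 -0.01 ]
0.31010281530663536 [ 0.0009  0.0061 -0.0171]
0.3901028153066354 [-0.      0.0069 -0.0167]
0.47010281530663534 [-0.      0.0082 -0.0161]
0.5501028153066354 [-0.      0.0095 -0.0154]
0.6301028153066354 [ 0.      0.0107 -0.0146]
0.7101028153066353 [ 0.      0.0118 -0.0137]
0.7901028153066354 [ 0.      0.0128 -0.0127]
0.8701028153066354 [ 0.      0.0138 -0.0117]
```

Emit:
servo_tool(
  moves="0 0.006 -0.017 0 0 0 1;0 0.007 -0.017 0 0 0 1;0 0.008 -0.016 0 0 0 1;0 0.0095 -0.0155 0 0 0 1;0 0.0105 -0.0145 0 0 0 1;0 0.012 -0.0135 0 0 0 1",
)

```text
time_s: 6.32
tool_pos: [0.4955, -0.2237, 0.2117]
tool_rot: [179.9, 0.1, 93.6]
force: [0.4, -0.3, -3.0]
grip_width: 0.0113
```

```bash
python3 -c "
import arc,numpy as np
t=arc.cur()[0];arc.show(t+np.arange(1,10)*.08)"
```

```text
theta 0.719 radial err mm 2.8 force [ 0.4 -0.3 -3. ] grip 0.0113 rot [1.799e+02 1.000e-01 9.360e+01]
turn to down shift [0. 0. 0.] turn [ 0.002  0.004 -0.015]
0.7988596266098972 [ 0.0012  0.015  -0.0107]
0.8788596266098972 [ 0.0001  0.0139 -0.0115]
0.9588596266098972 [ 0.0001  0.0148 -0.0104]
1.0388596266098973 [ 0.0001  0.0156 -0.0092]
1.1188596266098974 [ 0.0001  0.0163 -0.0079]
1.1988596266098972 [ 0.0001  0.0169 -0.0066]
1.2788596266098973 [ 0.0001  0.0173 -0.0052]
1.3588596266098971 [ 0.0001  0.0177 -0.0038]
1.4388596266098972 [ 0.0001  0.0179 -0.0024]
```

Emit:
servo_tool(
  moves="0 0.0145 -0.011 0 0 -0.01 1;0 0.014 -0.0115 0 0 0 1;0 0.015 -0.0105 0 0 0 1;0 0.0155 -0.009 0 0 0 1;0 0.0165 -0.008 0 0 0 1;0 0.017 -0.0065 0 0 0 1",
)

```text
time_s: 6.82
tool_pos: [0.5846, -0.218, 0.273]
tool_rot: [-179.4, -0.2, 93.7]
force: [-1.4, -1.0, 1.5]
grip_width: 0.0115
```

```bash
python3 -c "
import arc,numpy as np
t=arc.cur()[0];arc.show(t+np.arange(1,10)*.08)"
```

```text
theta 1.193 radial err mm 5.8 force [-1.4 -1.   1.5] grip 0.0115 rot [-179.4   -0.2   93.7]
turn to down shift [0. 0. 0.] turn [-0.019 -0.006 -0.01 ]
1.272962804481855 [ 0.0018  0.0192 -0.0001]
1.352962804481855 [ 0.0001  0.0176 -0.0041]
1.432962804481855 [ 0.0001  0.0179 -0.0027]
1.512962804481855 [ 0.0001  0.018  -0.0012]
1.592962804481855 [0.0001 0.0181 0.0002]
1.672962804481855 [0.0001 0.018  0.0017]
1.752962804481855 [0.0001 0.0178 0.0031]
1.8329628044818551 [0.0001 0.0175 0.0045]
1.912962804481855 [0.0001 0.0171 0.0059]
```

Emit:
servo_tool(
  moves="0 0.018 0.003 0 0 0 1;0 0.018 0 0 0 0 1;0 0.018 -0.001 0 0 0 1;0 0.018 -0.001 0 0 0 1;0 0.018 0.001 0 0 0 1;0 0.017 0.002 0 0 0 1",
)

```text
time_s: 7.32
tool_pos: [0.6965, -0.2121, 0.2795]
tool_rot: [-179.9, -0.1, 93.8]
force: [0.0, -0.4, 0.6]
grip_width: 0.0114
```

```bash
python3 -c "
import arc,numpy as np,cv2
t=arc.cur()[0];arc.show(t+np.arange(1,10)*.05)
d=arc.env.read_camera('side');cv2.imwrite('pics/s5.png',d['img'][:,:,::-1])"
```

```text
theta 1.685 radial err mm 1.9 force [ 0.  -0.4  0.6] grip 0.0114 rot [-1.799e+02 -1.000e-01  9.380e+01]
turn to down shift [0. 0. 0.] turn [-0.003 -0.003 -0.008]
1.7354858014438947 [0.0036 0.0108 0.0039]
1.7854858014438948 [0.     0.011  0.0026]
1.8354858014438946 [0.     0.0109 0.0031]
1.8854858014438947 [0.     0.0107 0.0036]
1.9354858014438947 [0.     0.0105 0.0042]
1.9854858014438947 [0.     0.0103 0.0047]
2.035485801443895 [0.     0.01   0.0052]
2.0854858014438946 [0.     0.0098 0.0057]
2.135485801443895 [0.     0.0095 0.0062]
```

View pics/s5.png

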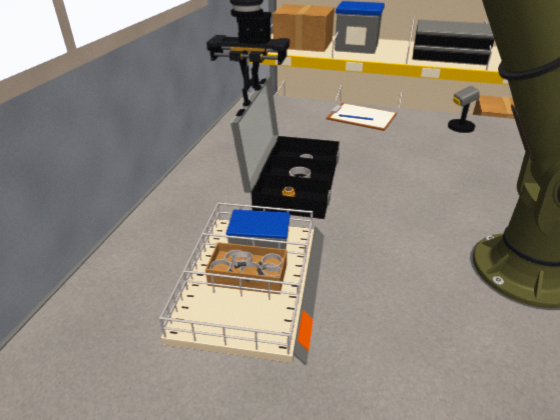

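Emit:
servo_tool(
  moves="0 0.011 0.0035 0 0 0 1;0 0.011 0.0025 0 0 0 1;0 0.01 0.003 0 0 0 1;0 0.003 0.001 0 0 0 1",
)

```text
time_s: 7.7
tool_pos: [0.7321, -0.21, 0.2698]
tool_rot: [-179.4, 0.0, 93.8]
force: [-16.6, 2.8, 10.4]
grip_width: 0.0112
```

```bash
python3 -c "
import arc,numpy as np,cv2
t=arc.cur()[0];arc.show([1.83])"
```

```text
theta 1.848 radial err mm 0.8 force [-16.6   2.8  10.4] grip 0.0112 rot [-179.4    0.    93.8]
turn to down shift [0. 0. 0.] turn [-0.02   0.001 -0.006]
1.83 [ 0.004  -0.0042 -0.0005]
```

At the stop (θ≈1.85, contact force 17 N). Releasing, then going straight up.

Emit:
servo_tool(
  moves="0 -0.003 0 0 0 0 1;0 0 0 0 0 0 0.4;0 0 0 0 0 0 0.4;0 0 0 0 0 0 0.4;0 0 0 0 0 0 0.4",
)

```text
time_s: 8.12
tool_pos: [0.73, -0.2097, 0.2708]
tool_rot: [-179.5, 0.1, 93.9]
force: [-0.4, 0.2, -0.7]
grip_width: 0.0242
```

```bash
python3 -c "
import arc,numpy as np,cv2
t=arc.cur()[0];arc.show([1.83])
d=arc.env.read_camera('side');cv2.imwrite('pics/s6.png',cv2.resize(d['img'][0:220,180:400,::-1],None,fx=2.7,fy=2.7))"
```

```text
theta 1.838 radial err mm 1.1 force [-0.4  0.2 -0.7] grip 0.0242 rot [-1.795e+02  1.000e-01  9.390e+01]
turn to down shift [0. 0. 0.] turn [-0.017  0.002 -0.004]
1.83 [ 0.0036 -0.0021  0.0005]
```

View pics/s6.png

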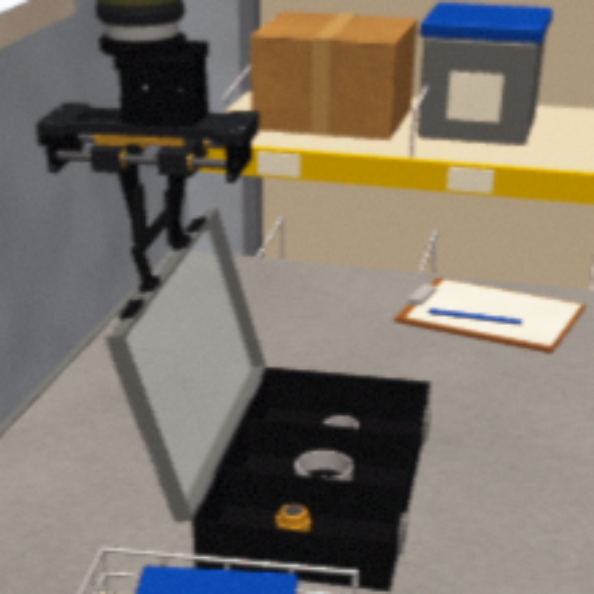

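Emit:
servo_tool(
  moves="0 0 -0.01 0 0 0 0.4;0 0 -0.015 0 0 0 0.4;0 0 -0.02 0 0 0 0.4;0 0 -0.02 0 0 0 0.4;0 -0.02 0 0 0 0 0;0 -0.03 0 0 0 0 -0.4;0 -0.04 0 0 0 0 -0.7;-0.015 -0.04 0.02 0 0 0 -0.7;-0.015 -0.03 0.03 0 0 0 -0.7;-0.015 -0.01 0.03 0 0 0 -0.7;0 0 0.02 0 0 0 -0.7;0 0 0.01 0 0 0 -0.7;0 0 0 0 0 0 -0.7",
)

```text
time_s: 9.25
tool_pos: [0.5627, -0.2682, 0.2366]
tool_rot: [179.8, 0.2, 94.1]
force: [-0.1, -0.5, 1.3]
grip_width: 0.0721
```

```bash
python3 - <<'E'
from go import *
d=env.read_camera('wrist');cv2.imwrite('pics/w5.png',d['img'][:,:,::-1]);np.savez('pics/w5.npz',**d,pos=o['tool_pos'],rot=o['tool_rot'])
print(o['tool_pos'],o['tool_rot'],o['joint_velocities'].round(1))
d=env.read_camera('scene');cv2.imwrite('pics/sc5.png',d['img'][:,:,::-1]);np.savez('pics/sc5.npz',**d)
E
```

```text
[ 0.56271707 -0.26822502  0.23655987] [179.79227539   0.2259817   94.07110822] [ 0.  -0.9 -0.1 -1.  -0.5  1.  -0.2]
```

View pics/w5.png

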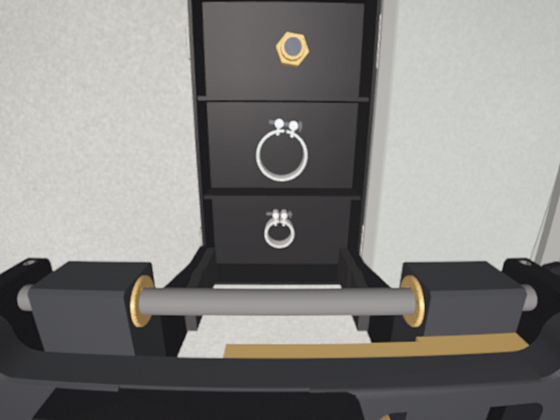

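View pics/sc5.png

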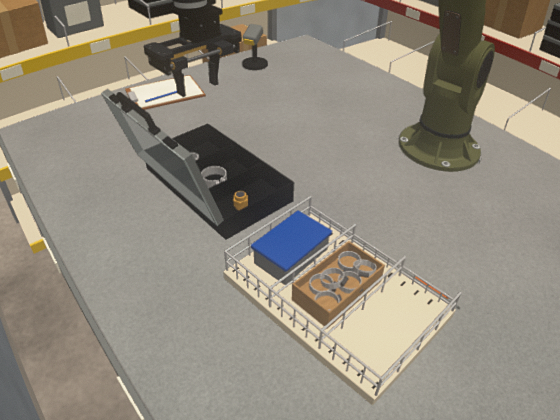

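The lid stands open by itself. In the wrist view the large clamp is at (282,155) with its lugs upward (+y). Next I'll measure the ring.

```bash
python3 - <<'E'
from go import *
d=dict(np.load('pics/w5.npz'));o=dict(tool_pos=d['pos'],tool_rot=d['rot'])
g=cv2.cvtColor(d['img'],cv2.COLOR_RGB2GRAY);m=np.zeros_like(g);m[105:190,235:330]=(g[105:190,235:330]>110)*255
C=cloud(d,o)
ys,xs=np.nonzero(m);sel=C[ys,xs];print('z pct',np.percentile(sel[:,2],[5,50,95]).round(4))
# top-edge points: z near top, project onto z=.026 plane, circle fit on ring part (exclude lugs)
P=onplane(d,np.c_[xs,ys],.026,o)
from scipy.optimize import least_squares
top=(sel[:,2]>.021)
Q=P[top][:,:2];
c=np.array([np.median(Q[:,0]),np.median(Q[:,1])])
for it in range(6):
    r=np.hypot(*(Q-c).T);k=(abs(r-.0285)<.004)
    # exclude lug side
    k&=(Q[:,1]-c[1])<.018
    s=least_squares(lambda p:np.hypot(Q[k,0]-p[0],Q[k,1]-p[1])-p[2],[*c,.0285]);c=s.x[:2]
print('ring',s.x,k.sum(),np.std(s.fun))
L=Q[np.hypot(*(Q-c).T)>.033];lc=L.mean(0)-c;print('lug dir deg',np.degrees(np.arctan2(lc[1],lc[0])),np.hypot(*lc),len(L))
w=dict(np.load('pics/scene0.npz'));e=dict(np.load('pics/side0.npz'))
for n,q in(('scene0',w),('side0',e)):print(n,proj(q,[[*c,.026]]))
# rear wall of case and compartments from wrist: case edges at z=.055
print(onplane(d,[(203,98),(368,99)],.055,o),onplane(d,[(207,196),(361,196)],.055,o))
E
```

```text
z pct [0.0037 0.0215 0.0273]
ring [ 0.56636322 -0.22886499  0.02845538] 276 0.0008930422278241603
lug dir deg 83.20414787672114 0.03656991200840068 128
scene0 [[212.92701693 173.6737545 ]]
side0 [[299.16803418 172.0167184 ]]
[[ 0.48018112 -0.17178194  0.055     ]
 [ 0.65183181 -0.16016493  0.055     ]] [[ 0.48540394 -0.27683115  0.055     ]
 [ 0.65973726 -0.26447508  0.055     ]]
```

```bash
python3 - <<'E'
from go import *
d=dict(np.load('pics/w5.npz'));oo=dict(tool_pos=d['pos'],tool_rot=d['rot'])
C=cloud(d,oo)
q=dict(np.load('pics/sc5.npz'));Cs=cloud(q)
for n,C in(('w',C),('s',Cs)):
  for z in(.06,.08,.1,.12,.15):
    m=(abs(C[...,2]-z)<.006)&(C[...,0]>.6)&(C[...,0]<.8)&(C[...,1]<-.15)&(C[...,1]>-.27)
    if m.sum():
        P=C[m];X=P@[np.cos(np.deg2rad(4)),np.sin(np.deg2rad(4)),0];print(n,z,m.sum(),(np.percentile(X,[2,20,50,90])-(np.dot([.5664,-.2289],[np.cos(np.deg2rad(4)),np.sin(np.deg2rad(4))]))).round(4))
print(need([.5664,-.2289,.1],Rdown(94)))
E
```

```text
w 0.06 2717 [0.0923 0.0966 0.1046 0.1135]
w 0.08 968 [0.1165 0.1176 0.1187 0.1203]
w 0.1 1127 [0.1224 0.1235 0.1245 0.126 ]
w 0.12 1394 [0.1281 0.1291 0.1302 0.1318]
w 0.15 1890 [0.1365 0.1377 0.1388 0.1403]
s 0.06 55 [0.1122 0.1128 0.1142 0.1163]
s 0.08 57 [0.1179 0.1189 0.1201 0.1218]
s 0.1 52 [0.1235 0.1249 0.1256 0.1271]
s 0.12 63 [0.1293 0.131  0.1319 0.1336]
s 0.15 63 [0.1381 0.1394 0.1401 0.1417]
shift [0.0397 0.0037 0.1385] turn [0.013 0.011 0.006]
```

Emit:
servo_tool(
  moves="0.01 0.001 0.02 0.013 0.011 0.006 -0.7;0.01 0.001 0.025 0 0 0 -0.7;0.01 0.001 0.03 0 0 0 -0.7;0.008 0 0.03 0 0 0 -0.7;0 0 0.02 0 0 0 -0.7;0 0 0.005 0 0 0 -0.7;0 0 0 0 0 0 -0.7",
)

```text
time_s: 9.93
tool_pos: [0.5813, -0.2277, 0.1173]
tool_rot: [178.8, 0.5, 94.6]
force: [0.1, -0.6, 0.8]
grip_width: 0.0741
```

```bash
python3 - <<'E'
from go import *
print(o['tool_pos'],o['grip_width'],need([.5664,-.2289,.02],Rdown(94)))
d=env.read_camera('wrist');cv2.imwrite('pics/w6.png',d['img'][:,:,::-1])
E
```

```text
[ 0.58130765 -0.2276968   0.11732691] 0.0741018575727271 shift [ 0.0009 -0.017   0.097 ] turn [0.043 0.018 0.021]
```

View pics/w6.png

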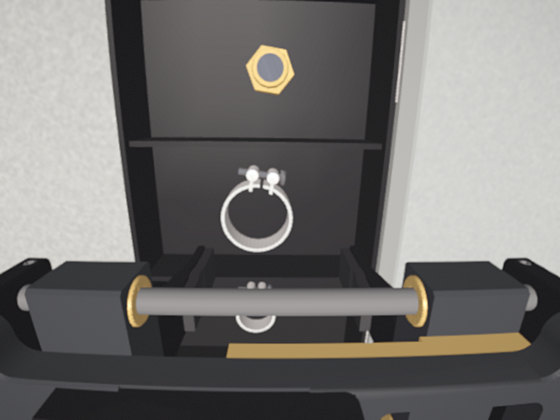

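Emit:
servo_tool(
  moves="0.001 -0.008 0.01 0.043 0.018 0.021 -0.7;0 -0.006 0.015 0 0 0 -0.7;0 -0.003 0.01 0 0 0 -0.7;0 0 0 0 0 0 -0.7",
)

```text
time_s: 10.32
tool_pos: [0.5689, -0.2306, 0.0878]
tool_rot: [179.5, 0.2, 93.9]
force: [-0.3, -0.3, -0.3]
grip_width: 0.074
```

```bash
python3 - <<'E'
from go import *
print(o['tool_pos'],o['tool_rot'],o['grip_width'],need([.5664,-.2289,.02],Rdown(94)))
E
```

```text
[ 0.56893787 -0.23061981  0.08781982] [179.53966487   0.19059584  93.93064942] 0.07398735341198864 shift [ 0.0021 -0.003   0.0678] turn [ 0.016  0.007 -0.002]
```

Emit:
servo_tool(
  moves="0.002 -0.002 0.01 0.016 0.007 0 -0.7;0 -0.001 0.01 0 0 0 -0.7;0 0 0.01 0 0 0 -0.7;0 0 0.005 0 0 0 -0.7;0 0 0 0 0 0 -0.7",
)

```text
time_s: 10.73
tool_pos: [0.5672, -0.2299, 0.0518]
tool_rot: [179.9, 0.0, 93.8]
force: [-1.0, -0.4, -0.3]
grip_width: 0.0737
```

```bash
python3 - <<'E'
from go import *
print(o['tool_pos'],o['tool_rot'],o['grip_width'],need([.5664,-.2289,.02],Rdown(94)))
d=env.read_camera('wrist');cv2.imwrite('pics/w7.png',d['img'][:,:,::-1])
E
```

```text
[ 0.56719402 -0.22994018  0.05178064] [1.79861064e+02 1.60608975e-02 9.38450296e+01] 0.07372496710010441 shift [ 0.0011 -0.0008  0.0318] turn [ 0.005  0.001 -0.005]
```

View pics/w7.png

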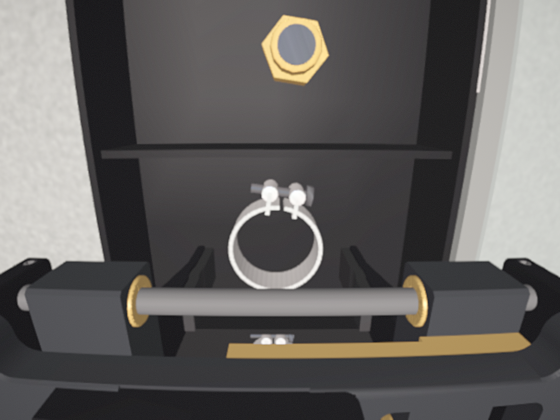

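The ring (column 276) sits centred between the fingers (208 and 345). Descending and closing.

Emit:
servo_tool(
  moves="0.001 -0.001 0.008 0 0 0 -0.7;0 0 0.009 0 0 0 -0.7;0 0 0.007 0 0 0 -0.7;0 0 0.004 0 0 0 -0.7;0 0 0 0 0 0 -0.7",
)

```text
time_s: 11.2
tool_pos: [0.5669, -0.2289, 0.0218]
tool_rot: [179.8, 0.0, 93.9]
force: [-0.3, -0.1, -0.6]
grip_width: 0.0739
```

```bash
python3 - <<'E'
from go import *
print(o['tool_pos'],o['tool_rot'],o['force'],o['grip_width'],need([.5664,-.2289,.02],Rdown(94)))
E
```

```text
[ 0.56690467 -0.22893253  0.02176924] [1.79787108e+02 3.99740735e-02 9.38708074e+01] [-0.28221822 -0.0990376  -0.61002292] 0.07387648938967244 shift [ 0.0001 -0.0005  0.0018] turn [ 0.007  0.001 -0.005]
```

Emit:
servo_tool(
  moves="0 0 0.002 0 0 0 1;0 0 0 0 0 0 1;0 0 0 0 0 0 1;0 0 0 0 0 0 1;0 0 0 0 0 0 1",
  squeeze=25,
)

```text
time_s: 11.62
tool_pos: [0.5668, -0.2291, 0.0194]
tool_rot: [179.8, 0.0, 93.9]
force: [0.3, -0.1, -2.3]
grip_width: 0.0604
```

Emit:
servo_tool(
  moves="0 0 -0.005 0 0 0 1;0 0 -0.01 0 0 0 1;0 0 -0.015 0 0 0 1;0 0 -0.02 0 0 0 1;0 0 -0.025 0 0 0 1;0 0 -0.025 0 0 0 1;0 0 -0.025 0 0 0 1;0 0 -0.01 0 0 0 1;0 0 0 0 0 0 1",
)

```text
time_s: 12.37
tool_pos: [0.5649, -0.2294, 0.1647]
tool_rot: [179.8, 0.0, 93.8]
force: [1.0, 0.7, -1.8]
grip_width: 0.0603
```

```bash
python3 - <<'E'
from go import *
print(o['tool_pos'],o['tool_rot'],o['force'],o['grip_width'])
d=env.read_camera('wrist');cv2.imwrite('pics/w8.png',d['img'][:,:,::-1])
d=env.read_camera('side');cv2.imwrite('pics/s8.png',d['img'][:,:,::-1])
E
```

```text
[ 0.56493491 -0.2294237   0.1646956 ] [1.79845863e+02 2.32054874e-02 9.37625742e+01] [ 1.0117811   0.74193332 -1.82164195] 0.06025186361172946
```

View pics/w8.png

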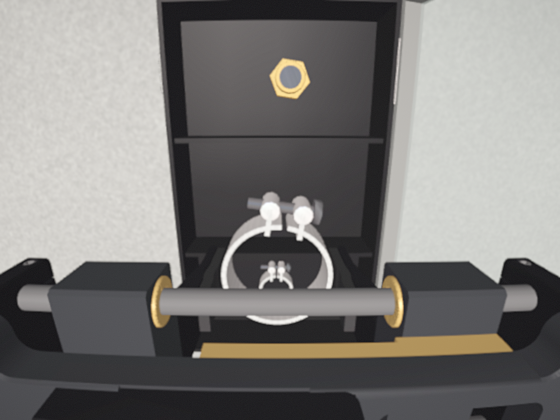

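View pics/s8.png

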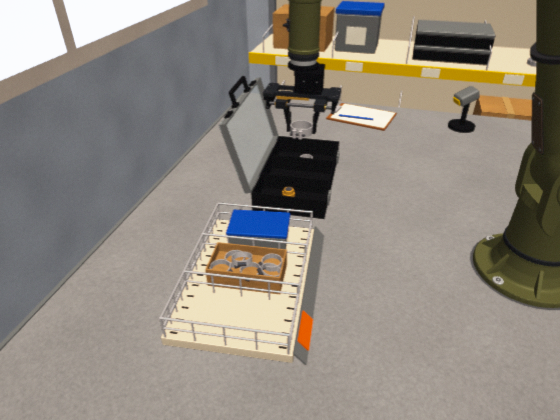

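Clamp is held (opening 60.3 mm). The tray fit from both views gives the empty bay centre at about (0.559, 0.317), and the measured ticket matches it to 3 mm. Carrying the clamp over.

Emit:
servo_tool(
  moves="0.015 0 -0.005 0 0 0 1;0.025 0 -0.005 0 0 0 1;0.035 0 0 0 0 0 1;0.035 0 0 0 0 0 1;0.035 0 0 0 0 0 1;0.035 0 0 0 0 0 1;0.035 0 0 0 0 0 1;0.035 0 0 0 0 0 1;0.035 0 0 0 0 0 1;0.035 0 0 0 0 0 1",
)

```text
time_s: 13.3
tool_pos: [0.5315, 0.0918, 0.1521]
tool_rot: [-178.3, 0.5, 92.6]
force: [0.8, 0.5, -1.7]
grip_width: 0.0602
```

```bash
python3 - <<'E'
from go import *
print(o['tool_pos'],o['tool_rot'],o['force'],o['grip_width'],need([.559,.3165,.15],Rdown(96)))
E
```

```text
[0.53149368 0.09178763 0.15205904] [-178.27293893    0.50185286   92.58905056] [ 0.75111994  0.534307   -1.67214265] 0.06019622201171543 shift [ 0.2232  0.0376 -0.001 ] turn [-0.061  0.016 -0.119]
```

Emit:
servo_tool(
  moves="0.03 0.006 -0.005 -0.03 0.01 -0.06 1;0.03 0.006 -0.005 -0.03 0 -0.06 1;0.03 0.006 -0.003 0 0 0 1;0.03 0.006 0 0 0 0 1;0.03 0.006 0 0 0 0 1;0.03 0.006 0 0 0 0 1;0.02 0.002 0 0 0 0 1;0.01 0 0 0 0 0 1;0 0 0 0 0 0 1",
)

```text
time_s: 14.05
tool_pos: [0.533, 0.3231, 0.1418]
tool_rot: [-178.2, 0.6, 97.1]
force: [-0.3, -0.7, -2.1]
grip_width: 0.0601
```

```bash
python3 - <<'E'
from go import *
print(o['tool_pos'],o['tool_rot'],o['force'],o['grip_width'],need([.559,.3165,.1],Rdown(96)))
d=env.read_camera('wrist');cv2.imwrite('pics/w9.png',d['img'][:,:,::-1])
E
```

```text
[0.53304647 0.32314522 0.14180543] [-178.21259654    0.56516999   97.10367617] [-0.28921213 -0.72972459 -2.05615362] 0.06013645862527919 shift [-0.0094  0.0262  0.0411] turn [-0.062  0.02   0.038]
```

View pics/w9.png

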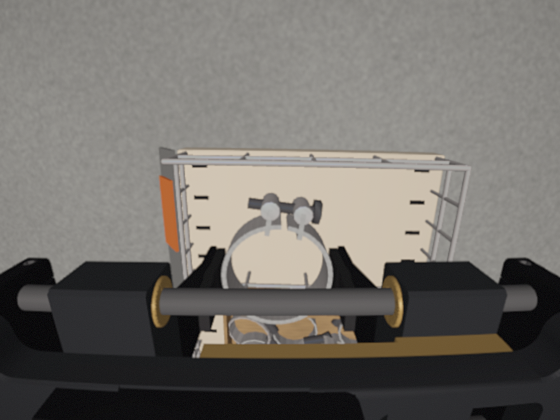

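Emit:
servo_tool(
  moves="-0.004 0.008 0 -0.03 0.02 0.02 1;-0.004 0.008 0 -0.03 0 0.02 1;-0.002 0.008 0.005 0 0 0 1;0 0.002 0.005 0 0 0 1;0 0 0 0 0 0 1",
)

```text
time_s: 14.52
tool_pos: [0.5647, 0.3033, 0.1293]
tool_rot: [180.0, 0.3, 95.1]
force: [-0.3, -1.1, -1.7]
grip_width: 0.06
```

```bash
python3 - <<'E'
from go import *
print(o['tool_pos'],o['tool_rot'],o['force'],o['grip_width'],need([.559,.3165,.1],Rdown(96)))
d=env.read_camera('wrist');im=d['img'][:,:,::-1].copy()
a=np.deg2rad(6.1);X=np.array([np.cos(a),np.sin(a)]);Y=np.array([-X[1],X[0]]);c=np.array([.5713,.2003])
for y in(.0585,.1755):
  for x in(-.113,.113):
    for z in(.022,.072):
      p=proj(d,[[*(c+X*x+Y*y),z]],o)[0];print(x,y,z,p.round(1));cv2.circle(im,tuple(int(round(v)) for v in p),3,(0,0,255) if z>.05 else (0,200,0),-1)
cv2.imwrite('pics/w10.png',im)
E
```

```text
[0.56472196 0.30327209 0.12928996] [179.96964912   0.31395157  95.13737004] [-0.2780117  -1.11102424 -1.69484432] 0.05997653568960127 shift [ 0.0138 -0.0045  0.0292] turn [ 0.001  0.011 -0.03 ]
-0.113 0.0585 0.022 [153.4 259.5]
-0.113 0.0585 0.072 [129.7 287.3]
0.113 0.0585 0.022 [391.7 256. ]
0.113 0.0585 0.072 [414.  283.3]
-0.113 0.1755 0.022 [134.8 132.8]
-0.113 0.1755 0.072 [102.8 136.7]
0.113 0.1755 0.022 [404.7 128.1]
0.113 0.1755 0.072 [434.  130.8]
```

View pics/w10.png

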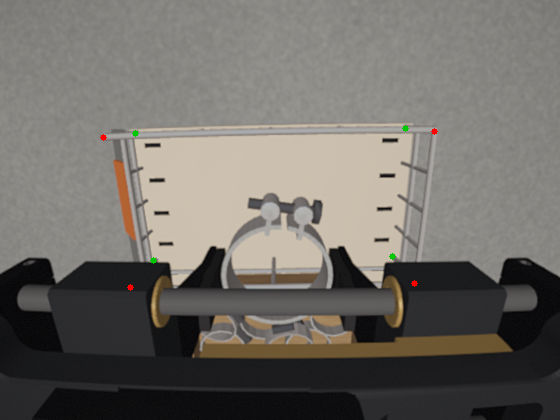

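The model of the bay overlays the fence corners well. Moving to the centre, then lowering.

Emit:
servo_tool(
  moves="0.006 -0.002 0 0 0.01 -0.015 1;0.006 -0.002 0 0 0 -0.015 1;0.001 0 0.005 0 0 0 1;0 0 0.005 0 0 0 1;0 0 0 0 0 0 1",
)

```text
time_s: 14.98
tool_pos: [0.5592, 0.3171, 0.1196]
tool_rot: [179.9, -0.1, 96.0]
force: [-1.2, 0.1, -2.2]
grip_width: 0.0598
```

```bash
python3 - <<'E'
from go import *
print(o['tool_pos'],o['tool_rot'],o['force'],o['grip_width'],need([.559,.3165,.0376],Rdown(96)))
E
```

```text
[0.5592464  0.31706693 0.11959752] [ 1.79921112e+02 -8.11592609e-02  9.60494247e+01] [-1.18981107  0.11115704 -2.18486793] 0.05977453504242943 shift [-0.0007 -0.0004  0.082 ] turn [ 0.003 -0.003  0.002]
```

Emit:
servo_tool(
  moves="-0.001 0 0.006 0 0 0 1;0 0 0.01 0 0 0 1;0 0 0.01 0 0 0 1;0 0 0.01 0 0 0 1;0 0 0.01 0 0 0 1;0 0 0.005 0 0 0 1;0 0 0 0 0 0 1",
)

```text
time_s: 15.57
tool_pos: [0.5578, 0.316, 0.0612]
tool_rot: [-179.9, 0.0, 96.1]
force: [-0.3, -1.6, -1.2]
grip_width: 0.0597
```

```bash
python3 - <<'E'
from go import *
print(o['tool_pos'],o['tool_rot'],o['force'],o['grip_width'],need([.559,.3165,.0376],Rdown(96)))
E
```

```text
[0.55781384 0.31602612 0.06124668] [-1.79927432e+02  7.72588315e-03  9.61253791e+01] [-0.27346828 -1.60559773 -1.24832421] 0.05972345590365254 shift [0.0003 0.0013 0.0236] turn [-0.003  0.     0.004]
```

Emit:
servo_tool(
  moves="0 0.001 0.005 0 0 0 1;0 0 0.006 0 0 0 1;0 0 0.005 0 0 0 1;0 0 0.003 0 0 0 1;0 0 0 0 0 0 1",
)

```text
time_s: 15.98
tool_pos: [0.5593, 0.316, 0.0402]
tool_rot: [-179.9, 0.0, 96.1]
force: [0.8, 0.7, -1.6]
grip_width: 0.0602
```

```bash
python3 - <<'E'
from go import *
print(o['tool_pos'],o['tool_rot'],o['force'],o['grip_width'])
d=env.read_camera('side');cv2.imwrite('pics/s11.png',cv2.resize(d['img'][180:370,120:350,::-1],None,fx=3,fy=3))
E
```

```text
[0.55930964 0.31599961 0.04017157] [-1.79943547e+02  1.57998782e-02  9.61067225e+01] [ 0.81977797  0.7039864  -1.57840336] 0.060166050223270026
```

View pics/s11.png

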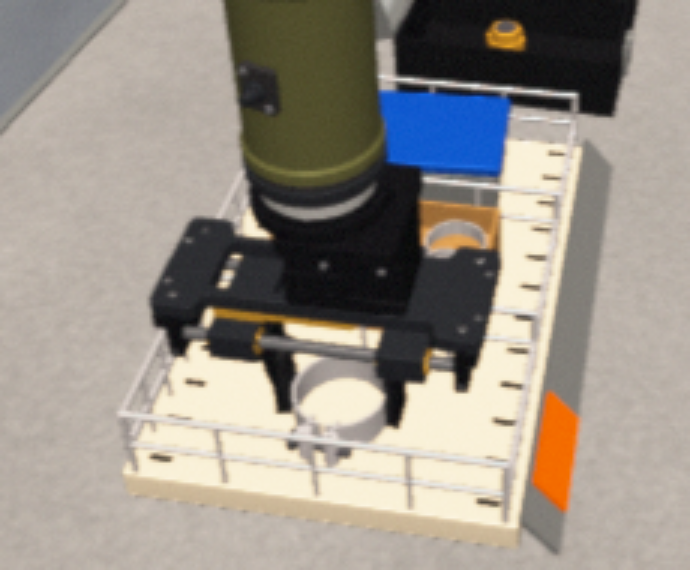

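Nearly down, so I'll creep until the contact force shows.

Emit:
servo_tool(
  moves="0 0 0.0015 0 0 0 1;0 0 0.001 0 0 0 1;0 0 0 0 0 0 1",
)

```text
time_s: 16.28
tool_pos: [0.56, 0.3164, 0.0386]
tool_rot: [180.0, -0.0, 96.1]
force: [-1.1, -0.0, -2.2]
grip_width: 0.0603
```

Emit:
servo_tool(
  moves="0 0 0.0015 0 0 0 1;0 0 0.001 0 0 0 1;0 0 0.001 0 0 0 1",
)

```text
time_s: 16.53
tool_pos: [0.5604, 0.3167, 0.0371]
tool_rot: [179.9, -0.1, 96.1]
force: [-4.1, -1.6, 7.7]
grip_width: 0.06
```

Contact felt (+7.7 N). Releasing.

Emit:
servo_tool(
  moves="0 0 0 0 0 0 0.95;0 0 0 0 0 0 -0.7;0 0 0 0 0 0 -0.7;0 0 0 0 0 0 -0.7;0 0 0 0 0 0 -0.7;0 0 0 0 0 0 -0.7",
)

```text
time_s: 17.03
tool_pos: [0.5616, 0.3174, 0.0382]
tool_rot: [179.8, -0.2, 96.1]
force: [-0.4, -0.5, 1.1]
grip_width: 0.073
```

Emit:
servo_tool(
  moves="0 0 -0.005 0 0 0 -0.7;0 0 -0.01 0 0 0 -0.7;0 0 -0.01 0 0 0 -0.7;0 0 -0.02 0 0 0 -0.7;0 0 -0.03 0 0 0 -0.7;0 0 -0.03 0 0 0 -0.7;0 0 -0.03 0 0 0 -0.7;0 0 -0.03 0 0 0 -0.7;-0.01 0 -0.02 0 0 0 -0.7;0 0 -0.01 0 0 0 -0.7;0 0 0 0 0 0 -0.7",
)

```text
time_s: 17.95
tool_pos: [0.5618, 0.3063, 0.2512]
tool_rot: [179.5, -0.3, 96.1]
force: [0.1, 0.5, 0.9]
grip_width: 0.0736
```

```bash
python3 - <<'E'
from go import *
print(o['tool_pos'],o['tool_rot'],o['force'],o['grip_width'])
d=env.read_camera('wrist');cv2.imwrite('pics/w12.png',d['img'][:,:,::-1]);np.savez('pics/w12.npz',**d,pos=o['tool_pos'],rot=o['tool_rot'])
d=env.read_camera('scene');cv2.imwrite('pics/sc12.png',d['img'][:,:,::-1]);np.savez('pics/sc12.npz',**d)
E
```

```text
[0.56184114 0.30626469 0.25123592] [179.5124015   -0.32996639  96.06882105] [0.06249179 0.52038237 0.92119501] 0.0735554979891502
```

View pics/w12.png

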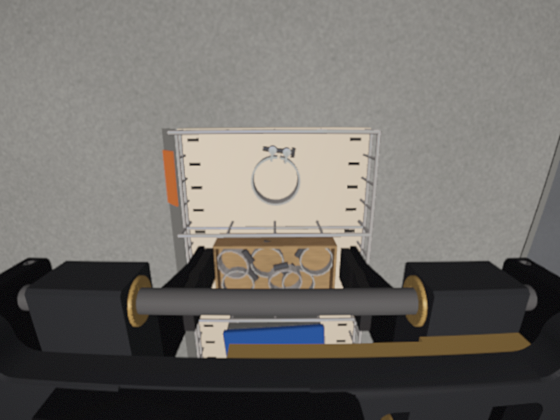

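View pics/sc12.png

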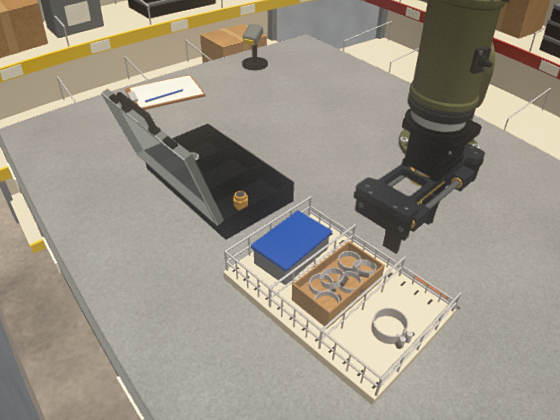

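The clamp lies in the empty bay (wrist (276,178), scene (390,327)). The lid is still open, and the coupling, carton and tub look as they did before. One numeric check, then I'll hand in.

```bash
python3 - <<'E'
from go import *
d=dict(np.load('pics/w12.npz'));oo=dict(tool_pos=d['pos'],tool_rot=d['rot'])
print('ring wrist',onplane(d,[(276,178)],.044,oo))
s=dict(np.load('pics/sc12.npz'));print('ring scene',onplane(s,[(390.5,323)],.044))
C=cloud(s);m=(np.hypot(C[...,0]-.56,C[...,1]-.316)<.034)&(C[...,2]>.03);P=C[m]
A=P[P[:,2]>.038];print(len(A),np.percentile(A[:,2],[10,50,90]).round(4))
b=dict(np.load('pics/sc5.npz'));df=cv2.absdiff(b['img'],s['img']).max(2)
for n,(x,y) in dict(coupling=(240,199),carton=(338,280),tub=(291,243),lid=(180,170)).items(): print(n,df[y-12:y+12,x-12:x+12].mean())
env_s=env.read_camera('side');e0=dict(np.load('pics/side0.npz'));cv2.imwrite('pics/s12.png',env_s['img'][:,:,::-1])
E
```

```text
ring wrist [[0.56177384 0.32077484 0.044     ]]
ring scene [[0.56220232 0.31881366 0.044     ]]
8969 [0.3521 0.4641 0.5486]
coupling 8.664930555555555
carton 13.522569444444445
tub 15.352430555555555
lid 9.348958333333334
```

View pics/s12.png

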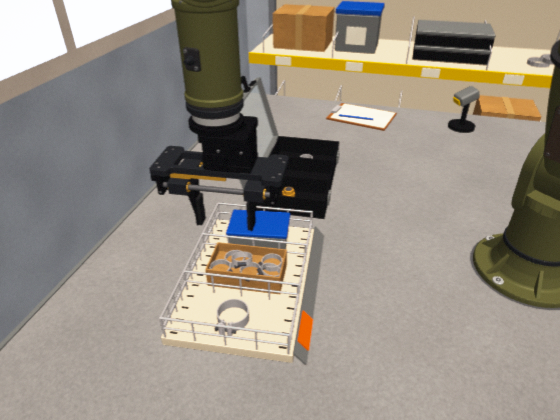

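```bash
python3 - <<'E'
from go import *
s=dict(np.load('pics/sc12.npz'));C=cloud(s)
m=(np.hypot(C[...,0]-.562,C[...,1]-.319)<.034)&(C[...,2]>.036)&(C[...,2]<.08);A=C[m]
q=A-A.mean(0)
print(len(A),np.percentile(A[:,2],[10,50,90]).round(4),'slopes',np.linalg.lstsq(np.c_[q[:,:2]],q[:,2],rcond=None)[0].round(3))
print(o['joint_velocities'].round(1),env.sign_off())
E
```

```text
367 [0.0377 0.0427 0.0454] slopes [0.005 0.009]
the job is handed in; nothing more can be done
[-0.2  1.3 -0.6  1.4 -0.   0.1  0.1] None
```

The large hose clamp is now lying flat in the bay with the orange ticket. The case stands open with its lid on the stop. I handed the job in at about 18 s.

- **Lid:** I swung it by the handle bar to about 1.85 rad, where it met the stop at about 17 N, then let go. Later pictures show it staying open by itself.
- **Clamp:** I gripped it across x, lifted it out, and lowered it onto the deck until I felt contact (about 8 N). Then I opened the fingers and went straight up.
- **Where it lies:** the two camera views put the ring at (0.562, 0.319–0.321), within about 5 mm of the bay centre I estimated at (0.559, 0.317). Its top is at about 44 mm, as expected for a 22 mm clamp on a 22 mm deck. The tilt is under 1°.
- **Everything else:** the small clamp, coupling, carton and tub look unmoved by eye.
- **Checks that failed:** the first height check picked up the gripper, so I redid it with a height limit. A before-and-after picture comparison gave no clear result (differences of 9–15 grey levels), so "unmoved" rests on looking at the pictures. The small clamp is mostly hidden by the lid in the last scene picture, but the last side picture still shows it in its compartment.

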